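# Turn the coffee wheel to orange

## Robot

A 7-joint arm with a two-finger parallel gripper is mounted at the origin on a cart in front of the work surface, level with it; the furniture and walls round the work are solid. World frame = base frame: x ahead of the robot, y to its left, z up, the work surface at z = 0. Lengths are in m, angles in rad, forces in N, time in s.
With the tool pointing down it reaches from about 0.4 to 0.85 m from the base axis. Payload 10.4 kg.
Tool frame: the origin (TCP) lies at the very end of the fingers, on their centre line; the grasp point (between the pads) lies 19 mm behind it (manip.grip_point_offset is the distance from the TCP to the grasp point, in m); z points along the fingers, y is the line along which they close (so a half turn about z gives the same grasp; the last joint's range is limited). The gripper opens to 85 mm and grips with 20 to 120 N. Pads are 22 mm wide; open, the fingers measure 114 mm over their backs; the gripper's body (76 mm by 85 mm) begins 54 mm behind the grasp point. The pads swing forward as they close: fully open they stand 13 mm farther back than shut.
Start: joints at [-1.26, 0.332, -0.065, 1.46, 0.022, 1.35, -0.088], TCP at [0.205, 0.591, 0.231] pointing down, gripper open.
Joint ranges: [-2.6, 2.6], [-0.5, 2.12], [-1.47, 1.34], [0.16, 2.42], [-1.27, 4.41], [0.06, 2.06], [-2.6, 2.6]. Speed limits (rad/s): [2.22, 2.22, 2.79, 2.79, 3.14, 3.14, 3.14].

## Interface

Orientations are given as a unit quaternion [w, x, y, z].
In Python, from plant import manip gives the robot as it stands.
- The arm moves only by the shell command python3 -m handwheel 'ROWS' [FORCE]. ROWS is JSON, a list that holds one entry, the list of rows, each a list of 5 numbers: the shift along the tool's x, y, z each as a share of 60 cm, from -1 to 1, then the turn about the tool's z as a share of 90 degrees, from -1 to 1, then the opening, from 0 (shut) to 1 (fully open). In form: [[[x, y, z, spin, jaw], ...]]. A call has 1 to 10 rows; each row shifts and turns the commanded pose from where the row before left it, along the tool's axes as they then stand; what a row does not reach is not made up. A row lasts 1/12 s, in which the tool goes at most 41.7 mm and 7.16 degrees, less where a joint would pass 70% of its speed; a pose out of reach is approached as far as the arm can. A call with a number of a shift or a turn outside -1 to 1 is refused whole. A call with a gripper value outside its range is refused whole. The fingers move at their own pace and stop on an object; FORCE is the grip in N (left out, the last holds). Time passes only in rows, so rows that do not move let the fingers close. It gives the time, the measured TCP pose, the force, the opening and the grip force at its end, in the units of the state.
- manip.sense(): the state, without advancing time (a new reading comes with each control period).
- manip.grab_frame(name): name is "scene" or "top" or "wrist"; returns (picture, depth): 400x640x3 uint8, blue, green, red; 400x640 float32, m along the optical axis (not along the pixel's ray), 0 where there is no reading.
- manip.get_calibration(name): a dict with "intrinsics" (3x3 intrinsics, pixels), "R" (3x3) and "t" (3): a world point X has camera coordinates R X + t; the wrist camera has in their place "T_tool_cam" (4x4, takes a point from camera to tool coordinates, whose origin is the TCP and whose axes are the flange's). Camera axes: x right, y down, z forward; pixel columns grow to the right and rows downward; lengths in m; the calibration is good to about 2 mm. The wrist camera is an equidistant fisheye: a pixel r from the principal point sees the ray r / f radians off the axis. A picture is of the moment at which its call begins: read the wrist's pose just before it. get_calibration takes no time and is no camera call.
- manip.job_done(): hands the job in; it is judged then, once.
Trained networks look in the newest picture that a camera, given by its name, has taken for a name from the list of things; names that differ only in an ending like _2 or _b are one class to them, and where a whole thing is asked for, a point or a joint stands for the part that bears it (a point fixed in the world has none). Each returns a list of dicts, best first, with "confidence" (0 to 1); they miss things now and then, are a little off and sometimes report something else, mostly with a low value. They report only what shows in the picture. A call takes as long as a camera call. They do not tell look-alikes from the thing itself.
- manip.outline_of(camera, name): "region" (400x640 bool, what is visible of it).
- manip.landmark_of(camera, name): "position" ([x, y, z] in m, in world coordinates, good to about 4 mm: a listed point, or the origin of a listed thing).
The state is a dict: "clock": time; "joint_positions": joint angles; "qvel": joint speeds; "tau": joint torques, N m; "tcp_pos": TCP position; "ee_rot": TCP orientation; "contact_force": force on the tool from outside, world axes, zero at the start; "moment": the same for the moment, N m; "finger_gap": opening from 0.0 (shut) to 1.0 (fully open); "gripper_force": force on a finger pad.
Only numpy, scipy, OpenCV 4.12 (cv2) and the standard library are available. Lean on these libraries where they do the work, as an engineer would, in place of code of your own. Each camera call takes 0.05 s, during which the arm holds its last target. There are 200 camera calls.

## Task

The pot now holds decaf: turn the coffee wheel by its rim, by hand and without flinging it round, until the orange band, now hidden inside the stand, is centred at the very top of the wheel. Then let go and leave the wheel at rest, and do not disturb the things standing around it.

Things in the scene. Friction and masses are not known exactly. Their poses are not given: they have to be found in the camera images.
- wheel_stand: grey stand fixed to the worktop at varying place and yaw: foot plate 200 (x) x 90 (y) x 8 mm, on it a narrow open-topped trough 176 long (x), 50 wide (y), rim 102 high, in which the wheel stands; bearing bosses mid-way on the long walls are 44 across, 56 over both, reaching 117 high. Origin: centre of the underside; x along the trough, y along the axle, z up
- wheel: upright white plastic disc, 150 mm diameter, 28 thick (29 over the bands), flat faces; top 170 above the worktop, bare above the trough rim. Origin: middle of the level axle, 95 above the worktop; y along the axle as the stand's; z, turning with the wheel, points to the middle of the orange band. Turns endlessly both ways, balanced, 0.3 kg, 0.003 N m drag: stays if let go at rest, coasts if not
- orange_band (a point): middle of the orange band on the wheel's tread, 75 mm from the axle; moves with the wheel, starts hidden in the trough 110 to 250 degrees from the top. Four bands, each 25 degrees of the rim wide, wrap over the tread and 20 mm down both faces: orange at the wheel's +z, green at +x, brown at -z, blue at -x. The rim can be pinched lightly across the faces or dragged with a fingertip, part of a turn at a time
- mug_a: plain white mug of coffee with one handle, 84x117x93, standing loose toward the back; origin at the centre of its underside (sizes in mm); not to be disturbed
- salt_shaker: small glass shaker with a grey domed cap and dark grey contents, 44x44x90, loose; origin at the centre of its underside (sizes in mm); not to be disturbed
- pepper_shaker: small glass shaker with a grey domed cap and whitish contents, 44x44x90, loose; origin at the centre of its underside (sizes in mm); not to be disturbed
- milk_tin: small round tin, cream and red with green rims, 57x57x72, loose; origin at the centre of its underside (sizes in mm); not to be disturbed
- side_plate: round white side plate, 180 across, 20 high, loose on the left; origin at the centre of its underside (sizes in mm); not to be disturbed
Not all that is in view belongs to the job. Several things have the shape of the wheel_stand; the one meant has the colours described above.

How it is judged:
On the way:
1. the orange band has come up out of the stand (its middle within 75 degrees of the top) (angle between wheel's own z axis and vertical below 1.31 rad).
At the end, for the whole second after the job is handed in: the middle of the orange band is within 0.15 rad (8.6 degrees, 11 mm along the rim) of the very top of the wheel, and the wheel is at rest (under 0.05 rad/s) (angle between wheel's own z axis and vertical below 0.15 rad and angular speed of wheel below 0.05 rad/s); the robot touches nothing.
It fails at once if the wheel is flung round, faster than 6 rad/s (about one turn a second) (angular speed of wheel above 6 rad/s).
It fails at once if a thing standing around (mug, shakers, tin or plate) is moved by more than 30 mm (distance of any of mug_a, salt_shaker, pepper_shaker, milk_tin, side_plate from where it was at the start of the episode above 0.03 m).
It also fails if it takes over 67 s, if anything falls off the work surface, if the arm or the gripper's body presses on something with over 40 N, if the wrist force passes 120 N, or if a joint passes its speed limit or range.

## Working session

There is one attempt and no reset: what is moved stays moved. The work goes in short steps, Python scripts to look and compute and a shell command to move; the robot and the scene stay as the last step left them, time stands still between calls to the robot, and variables do not carry over. Pictures are saved under pics/ and viewed, at most 10 in all, crops included, and the job is handed in when it is done.

```bash
mkdir -p pics; python3 - <<'E'
from plant import manip
import cv2,numpy as np
s=manip.sense();print(s['clock'],s['tcp_pos'],s['ee_rot'],s['finger_gap'])
ims=[]
for c in ['scene','top']:
    p,d=manip.grab_frame(c);ims.append(p)
    for n in ['wheel_stand','wheel','mug_a','salt_shaker','pepper_shaker','milk_tin','side_plate','orange_band']:
        for r in manip.landmark_of(c,n)[:4]: print(c,n,round(r['confidence'],2),np.round(r['position'],3))
cv2.imwrite('pics/a.png',cv2.resize(ims[0],(800,500)));cv2.imwrite('pics/b.png',cv2.resize(ims[1],(800,500)))
E
```

```text
0.0 [0.20467205 0.59014407 0.23049966] [-7.11289543e-05  1.66124279e-01  9.86104565e-01 -7.11094061e-04] 1.0006649886869212
scene wheel_stand 0.84 [ 0.534  0.057 -0.001]
scene wheel_stand 0.57 [ 0.511 -0.164 -0.001]
scene wheel 0.63 [ 0.515 -0.163  0.093]
scene wheel 0.57 [0.534 0.055 0.097]
scene mug_a 0.97 [ 0.726 -0.149 -0.001]
scene salt_shaker 0.87 [ 0.721  0.213 -0.001]
scene pepper_shaker 0.62 [ 0.69  0.35 -0.  ]
scene milk_tin 0.62 [ 0.697  0.1   -0.002]
scene side_plate 0.63 [ 0.487  0.406 -0.005]
scene orange_band 0.86 [ 0.513 -0.166  0.168]
top wheel_stand 0.63 [ 0.537  0.057 -0.003]
top wheel_stand 0.59 [ 0.515 -0.164  0.001]
top wheel 0.91 [0.537 0.055 0.096]
top wheel 0.79 [ 0.51  -0.162  0.092]
top mug_a 0.79 [ 0.724 -0.144  0.003]
top salt_shaker 0.71 [0.725 0.214 0.005]
top pepper_shaker 0.67 [ 0.691  0.35  -0.001]
top milk_tin 0.79 [0.704 0.105 0.   ]
top side_plate 0.8 [0.489 0.407 0.   ]
top orange_band 0.89 [0.599 0.04  0.06 ]
top orange_band 0.73 [ 0.517 -0.165  0.167]
```

View pics/a.png

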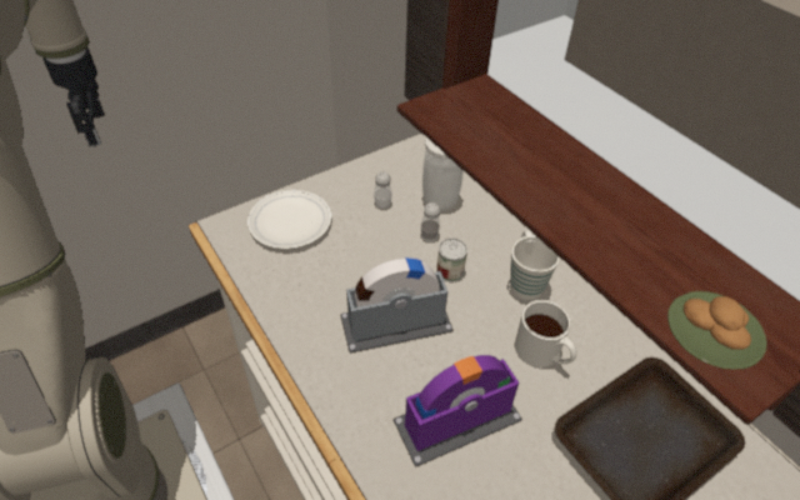

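View pics/b.png

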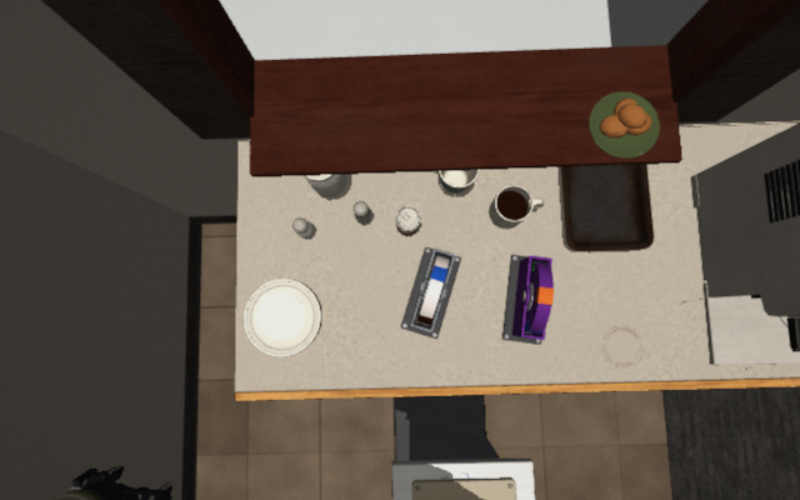

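The candidates are the grey stand with the white wheel (scene 400,305; top 433,290) and the purple stand with the purple wheel (scene 460,410; top 530,300). The description says grey and white, so it is the one at about (0.536, 0.056). Brown shows on the near side and blue on the far side, so orange lies beyond blue, down on the far side. I'll confirm this in a crop and measure the yaw and band angles.

```bash
cat >h.py <<'E'
from plant import manip
import cv2,numpy as np
C=np.array([.536,.056])
def cloud(c):
    p,d=manip.grab_frame(c);k=manip.get_calibration(c);K=k['intrinsics']
    v,u=np.mgrid[:400,:640]
    X=np.stack([(u-K[0][2])/K[0][0]*d,(v-K[1][2])/K[1][1]*d,d],-1)
    W=(X-np.array(k['t']))@np.array(k['R']);W[d==0]=np.nan
    return p,W
def bands(p,W,ctr,yaw):
    hsv=cv2.cvtColor(p,cv2.COLOR_BGR2HSV).astype(int);H,S,V=hsv[...,0],hsv[...,1],hsv[...,2]
    a=np.array([np.cos(yaw),np.sin(yaw)]);D=W[...,:2]-ctr
    l=D@a;t=D@np.array([-a[1],a[0]]);z=W[...,2]-.095;r=np.hypot(l,z)
    on=(abs(t)<.02)&(r>.066)&(r<.083)&(z>.008)
    th=np.degrees(np.arctan2(l,z))   # + toward far end
    M={'blue':(abs(H-110)<15)&(S>120),'brown':(V<110)&((H<20)|(H>165))&(S>60),'green':(abs(H-65)<25)&(S>90),'orange':(abs(H-10)<9)&(S>150)&(V>130)}
    for n,m in M.items():
        q=th[on&m]
        if len(q)>8: print(n,len(q),'range',np.round(np.percentile(q,[2,50,98]),1),'mid',round((np.percentile(q,2)+np.percentile(q,98))/2,1))
    print('white',np.round(np.percentile(th[on&(S<50)&(V>140)],[1,99]),1) if (on&(S<50)&(V>140)).sum()>9 else None)
E
python3 - <<'E'
from h import *
p,W=cloud('top')
# wheel/stand above 0.08 near C
m=(W[...,2]>.09)&(np.hypot(W[...,0]-C[0],W[...,1]-C[1])<.12)
pts=W[m][:,:2];r=cv2.minAreaRect((pts*1000).astype(np.float32));print(len(pts),r)
m2=m&(W[...,2]>.12);q=W[m2][:,:2];u,s,vt=np.linalg.svd(q-q.mean(0));print('wheel',q.mean(0),vt[0],W[m2][:,2].max())
d=vt[0]*np.sign(vt[0][0]);yaw=np.arctan2(d[1],d[0]);ctr=np.array(r[0])/1000
print(yaw,ctr)
bands(p,W,ctr,yaw)
p2,W2=cloud('scene');bands(p2,W2,ctr,yaw)
cv2.imwrite('pics/c.png',cv2.resize(p2[190:290,260:380],None,fx=5,fy=5,interpolation=cv2.INTER_CUBIC))
E
```

```text
1050 ((532.4306640625, 57.0496826171875), (55.5556755065918, 176.45382690429688), 71.44020080566406)
wheel [0.52892558 0.0585653 ] [-0.94607927  0.32393519] 0.17257319269219912
-0.32988601673036255 [0.53243066 0.05704968]
blue 116 range [14.3 25.  37. ] mid 25.7
brown 54 range [-72.  -60.6 -53.2] mid -62.6
white [-50.3  65.1]
blue 133 range [16.2 25.5 36.1] mid 26.1
brown 96 range [-74.2 -61.5 -52.1] mid -63.1
white [-50.8  62.3]
```

View pics/c.png

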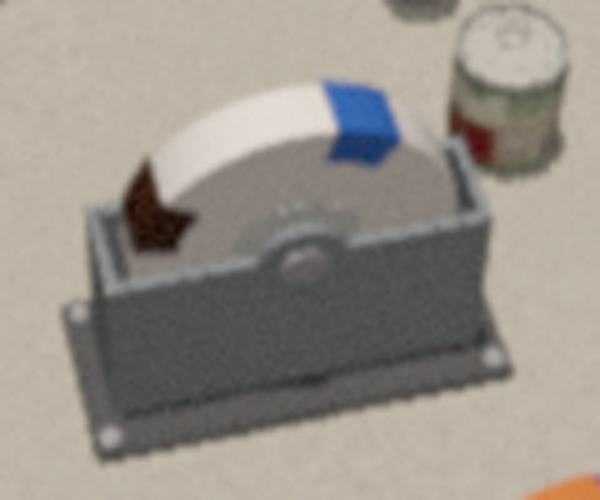

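The crop confirms it: a grey stand, with a white wheel that has its blue band at crop pixel (362,120) and its brown band at (150,210). Blue is 26° to the far side, so orange is about 116° to the far side and the top must roll toward the robot by about 116°. The tool's y axis already lies along the axle, so I'll approach now.

```bash
python3 -m handwheel '[[[-0.044,-0.033,0,0,1],[-0.044,-0.033,0,0,1],[-0.044,-0.033,0,0,1],[-0.044,-0.033,0,0,1],[-0.044,-0.033,0,0,1],[-0.044,-0.033,0,0,1],[-0.044,-0.033,0,0,1],[-0.044,-0.033,0,0,1],[-0.044,-0.033,0,0,1],[-0.044,-0.033,0,0,1]]]' 20
python3 -m handwheel '[[[-0.044,-0.033,0,0,1],[-0.044,-0.033,0,0,1],[-0.044,-0.033,0,0,1],[-0.044,-0.033,0,0,1],[-0.044,-0.033,0,0,1],[-0.044,-0.033,0,0,1],[-0.044,-0.033,0,0,1],[-0.044,-0.033,0,0,0.8],[0,0,0,0,0.7],[0,0,0,0,0.7]]]' 20
cat > g.py <<'E'
import sys;from h import *
C0=np.array([.534,.057]);yaw=-.33
def rel(th,r,tcpz=None):
    from scipy.spatial.transform import Rotation as R
    s=manip.sense();q=s['ee_rot'];M=R.from_quat([q[1],q[2],q[3],q[0]]).as_matrix()
    t=np.radians(th);g=r*np.sin(t)
    P=np.array([C0[0]+g*np.cos(yaw),C0[1]+g*np.sin(yaw),.095+r*np.cos(t)-manip.grip_point_offset if tcpz is None else tcpz])
    a=M[:,1];ang=np.degrees(np.arctan2(-a[0],a[1]))
    print('t',s['clock'],'tcp',np.round(s['tcp_pos'],4),'share',np.round(M.T@(P-s['tcp_pos'])/.6,4),'yaw err deg',round(ang-np.degrees(yaw),2),'F',np.round(s['contact_force'],1),s['finger_gap'])
if __name__=='__main__': rel(*map(float,sys.argv[1:]))
E
python3 g.py 45 .063
```

```text
clock: 1.83
tcp_pos: [0.39, 0.3155, 0.2316]
ee_rot: [0.0, 0.166, 0.986, 0.0]
contact_force: [1.9, 0.4, -0.7]
finger_gap: 0.997
gripper_force: 0.0
clock: 2.67
tcp_pos: [0.5376, 0.0961, 0.2313]
ee_rot: [0.0, 0.168, 0.986, -0.0]
contact_force: [-0.3, 0.7, 0.0]
finger_gap: 0.694
gripper_force: 0.0
t 2.6667 tcp [0.5376 0.0961 0.2313] share [-0.0901 -0.0629  0.1841] yaw err deg -0.44 F [-0.3  0.7  0. ] 0.6939597636314515
```

```bash
python3 -m handwheel '[[[-0.045,-0.0315,0,0,0.7],[-0.045,-0.0315,0,0,0.7],[0,0,0.04,0.005,0.7],[0,0,0,0,0.7],[0,0,0,0,0.7]]]'
python3 - <<'E'
from h import *; import g
g.rel(45,.063)
p,d=manip.grab_frame('wrist');cv2.imwrite('pics/d.png',p)
E
```

```text
clock: 3.08
tcp_pos: [0.5746, 0.0462, 0.2066]
ee_rot: [-0.001, 0.169, 0.986, -0.0]
contact_force: [-1.0, -0.0, 0.1]
finger_gap: 0.704
gripper_force: 0.0
t 3.0833 tcp [0.5746 0.0462 0.2066] share [-0.0048 -0.0047  0.1428] yaw err deg -0.57 F [-1.  -0.   0.1] 0.7044198783914432
```

View pics/d.png

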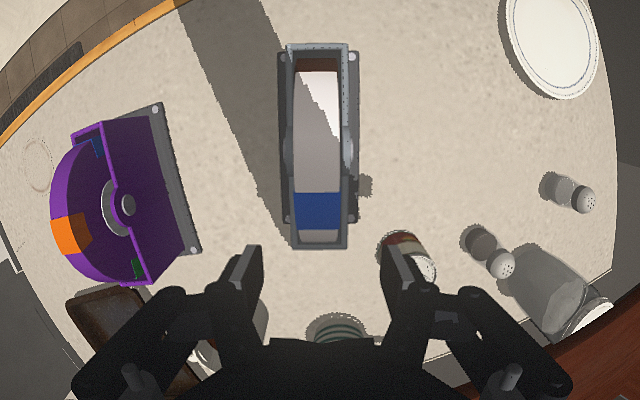

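The wrist view shows the wheel (column ~318) midway between the fingers (columns 255 and 388), with the blue band at (317,210). Next is descending and pinching.

```bash
python3 -m handwheel '[[[-0.0048,-0.0045,0.03,0.006,0.7],[0,0,0.04,0,0.7],[0,0,0.04,0,0.7],[0,0,0.032,0,0.7],[0,0,0,0,0.5],[0,0,0,0,0.3],[0,0,0,0,0.3],[0,0,0,0,0.3],[0,0,0,0,0.3]]]' 20; python3 g.py 45 .063
```

```text
clock: 3.88
tcp_pos: [0.5782, 0.0421, 0.1238]
ee_rot: [0.001, 0.174, 0.985, 0.001]
contact_force: [-1.4, 2.3, 3.7]
finger_gap: 0.327
gripper_force: 23.9
t 3.8833 tcp [0.5782 0.0421 0.1238] share [ 0.0034 -0.0004  0.0049] yaw err deg -1.14 F [-1.4  2.3  3.7] 0.32691921147509706
```

```bash
python3 -m handwheel '[[[0.0135,0,-0.0111,0,0.3],[0.0151,0,-0.0089,0,0.3],[0.0163,0,-0.0063,0,0.3],[0.0170,0,-0.0038,0,0.3],[0.0174,0,-0.0011,0,0.3],[0.0175,0,0.0017,0,0.3],[0.0169,0,0.0043,0,0.3],[0.0159,0,0.0070,0,0.3],[0.0148,0,0.0093,0,0.3],[0.0130,0,0.0116,0,0.3]]]' 20
python3 -m handwheel '[[[0,0,0,0,0.3],[0,0,0,0,0.3],[0,0,0,0,0.3]]]'
python3 - <<'E'
from h import *; import g
g.rel(-45,.067)
for c in ['top','scene']:
    p,W=cloud(c);print(c);bands(p,W,g.C0,g.yaw)
cv2.imwrite('pics/e.png',cv2.resize(p[150:310,220:420],None,fx=3,fy=3))
E
```

```text
clock: 4.72
tcp_pos: [0.4876, 0.0732, 0.1199]
ee_rot: [-0.0, 0.175, 0.985, -0.0]
contact_force: [3.3, -4.9, 1.3]
finger_gap: 0.331
gripper_force: 23.0
clock: 4.97
tcp_pos: [0.4866, 0.0734, 0.1192]
ee_rot: [-0.003, 0.175, 0.985, -0.001]
contact_force: [-6.7, -1.9, -1.5]
finger_gap: 0.324
gripper_force: 21.9
t 4.9667 tcp [0.4866 0.0734 0.1192] share [-0.0046 -0.0002 -0.0074] yaw err deg -1.21 F [-6.7 -1.9 -1.5] 0.32386090850945937
top
orange 84 range [18.6 30.1 39.7] mid 29.2
white [44.7 67. ]
scene
blue 56 range [-70.2 -61.7 -54.5] mid -62.3
orange 100 range [18.3 28.4 38.4] mid 28.3
white [-77.9  79.4]
```

View pics/e.png

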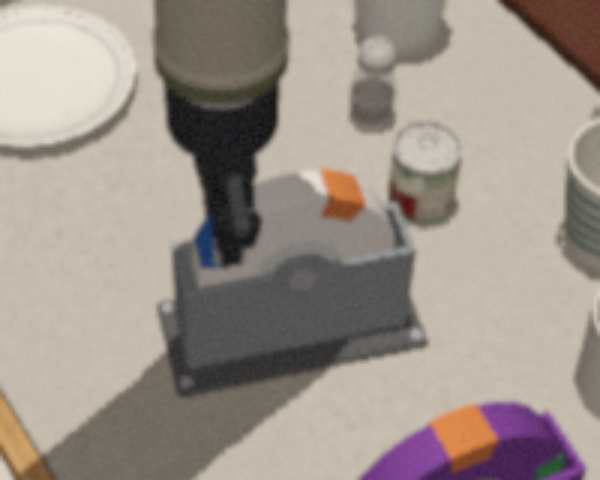

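The scene crop shows orange out of the stand at crop pixel (342,193), about 28.5° to the far side, and nothing else disturbed. I'll release, move over the top, regrip at 0° and make the final 28.5°.

```bash
python3 -m handwheel '[[[0,0,0,0,0.4],[0,0,0,0,0.5],[0,0,0,0,0.7],[0,0,0,0,0.7],[0,0,0,0,0.7]]]'; python3 g.py 0 .065
```

```text
clock: 5.48
tcp_pos: [0.489, 0.0739, 0.1207]
ee_rot: [0.0, 0.175, 0.985, 0.0]
contact_force: [0.3, -0.8, -0.1]
finger_gap: 0.698
gripper_force: 0.0
t 5.4833 tcp [0.489  0.0739 0.1207] share [-0.0801 -0.0006 -0.0344] yaw err deg -1.21 F [ 0.3 -0.8 -0.1] 0.6979391399820148
```

```bash
python3 -m handwheel '[[[0,0,-0.0344,0,0.7],[-0.02,0,0,0.005,0.7],[-0.02,0,0,0.005,0.7],[-0.02,0,0,0.003,0.7],[-0.02,0,0,0,0.7],[0,0,0,0,0.7],[0,0,0,0,0.7]]]'
python3 - <<'E'
from h import *; import g
g.rel(0,.065)
for c in ['top','scene']:
    p,W=cloud(c);print(c);bands(p,W,g.C0,g.yaw)
E
```

```text
clock: 6.07
tcp_pos: [0.5336, 0.0565, 0.141]
ee_rot: [-0.0, 0.185, 0.983, -0.0]
contact_force: [-1.2, 0.1, 0.1]
finger_gap: 0.695
gripper_force: 0.0
t 6.0667 tcp [0.5336 0.0565 0.141 ] share [-0.0003  0.001  -0.0005] yaw err deg -2.42 F [-1.2  0.1  0.1] 0.6947895562676354
top
white None
scene
blue 103 range [-68.  -57.6 -49.1] mid -58.5
orange 11 range [22.4 29.6 36.6] mid 29.5
white [-78.9  79.7]
```

```bash
python3 -m handwheel '[[[0,0.001,0,-0.027,0.7],[0,0,0,0,0.5],[0,0,0,0,0.3],[0,0,0,0,0.3],[0,0,0,0,0.3],[0,0,0,0,0.3]]]' 20
python3 -m handwheel '[[[0.0094,0,0.0004,0,0.3],[0.0094,0,0.0012,0,0.3],[0.0092,0,0.002,0,0.3],[0.009,0,0.0028,0,0.3],[0.0087,0,0.0036,0,0.3],[0.0067,0,0.0034,0,0.3],[0,0,0,0,0.3],[0,0,0,0,0.3],[0,0,0,0,0.3]]]'
python3 - <<'E'
from h import *; import g
g.rel(-29,.065)
for c in ['top','scene']:
    p,W=cloud(c);print(c);bands(p,W,g.C0,g.yaw)
E
```

```text
clock: 6.67
tcp_pos: [0.5336, 0.0573, 0.1413]
ee_rot: [-0.0, 0.164, 0.986, 0.0]
contact_force: [-1.7, 0.2, 3.0]
finger_gap: 0.326
gripper_force: 21.4
clock: 7.42
tcp_pos: [0.5032, 0.0678, 0.1328]
ee_rot: [-0.001, 0.164, 0.987, 0.0]
contact_force: [-4.3, 1.4, 2.7]
finger_gap: 0.327
gripper_force: 21.9
t 7.4167 tcp [0.5032 0.0678 0.1328] share [-0.0019 -0.0003 -0.0006] yaw err deg 0.07 F [-4.3  1.4  2.7] 0.3266448769795423
top
white [42.5 68. ]
scene
blue 18 range [-83.1 -79.  -76.3] mid -79.7
brown 9 range [-7.5 -6.2 -4.5] mid -6.0
orange 79 range [-3.1  3.3 14. ] mid 5.4
white [-67.9  71.2]
```

Orange is close to the top. I'll release, retreat upward and away, and measure without occlusion.

```bash
python3 -m handwheel '[[[0,0,0,0,0.4],[0,0,0,0,0.5],[0,0,0,0,0.7],[0,0,0,0,0.7],[0,0,-0.03,0,0.7],[0,0,-0.06,0,0.7],[0,0,-0.06,0,0.7],[0.04,0.02,0,0,0.7],[0.04,0.04,0,0,0.7],[0.04,0.06,0,0,0.7]]]'
python3 -m handwheel '[[[0,0.06,0,0,0.7],[0,0.06,0,0,0.7],[0,0,0,0,0.7],[0,0,0,0,0.7]]]'
python3 - <<'E'
from h import *; import g
g.rel(0,.065)
for c in ['top','scene']:
    p,W=cloud(c);print(c);bands(p,W,g.C0,g.yaw)
cv2.imwrite('pics/f.png',cv2.resize(p[150:310,220:420],None,fx=3,fy=3))
E
```

```text
clock: 8.35
tcp_pos: [0.4595, 0.156, 0.2241]
ee_rot: [0.001, 0.166, 0.986, 0.001]
contact_force: [1.1, 1.7, -0.5]
finger_gap: 0.702
gripper_force: 0.0
clock: 8.68
tcp_pos: [0.4827, 0.2272, 0.2225]
ee_rot: [-0.0, 0.162, 0.987, -0.0]
contact_force: [-0.6, -1.4, 0.7]
finger_gap: 0.698
gripper_force: 0.0
t 8.6833 tcp [0.4827 0.2272 0.2225] share [-0.1719 -0.2413  0.1354] yaw err deg 0.23 F [-0.6 -1.4  0.7] 0.698172412439982
top
orange 129 range [-8.3  2.6 14. ] mid 2.9
white [-66.5  64.7]
scene
blue 26 range [-83.3 -78.5 -74. ] mid -78.7
orange 138 range [-6.3  3.3 13.4] mid 3.5
white [-71.   66.4]
```

View pics/f.png

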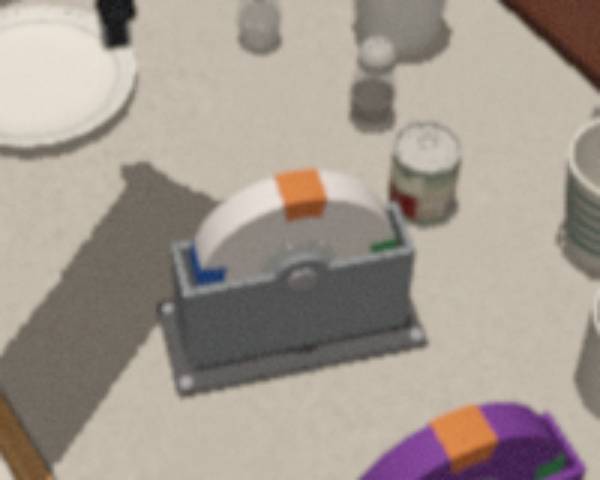

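The crop shows orange at the top (302,193), directly over the boss (302,275), with blue (208,275) and green (385,245) even on either side. The offset is about 3°, within the 8.6° allowed. I'll check that it stays still, then hand in.

```bash
python3 -m handwheel '[[[0,0,0,0,0.7],[0,0,0,0,0.7],[0,0,0,0,0.7],[0,0,0,0,0.7],[0,0,0,0,0.7],[0,0,0,0,0.7],[0,0,0,0,0.7],[0,0,0,0,0.7]]]' >/dev/null
python3 - <<'E'
from h import *; import g
for c in ['top','scene']:
    p,W=cloud(c);bands(p,W,g.C0,g.yaw)
    q=[r['position'] for r in manip.landmark_of(c,'orange_band')];print(np.round(q,3))
E
```

```text
orange 129 range [-8.3  2.3 13.7] mid 2.7
white [-65.8  65. ]
[[ 0.516 -0.164  0.167]
 [ 0.539  0.059  0.166]]
blue 25 range [-83.6 -78.2 -74.4] mid -79.0
orange 134 range [-6.   3.5 13.8] mid 3.9
white [-71.3  63.5]
[[ 0.539  0.055  0.169]
 [ 0.51  -0.166  0.171]]
```

```bash
python3 -c "from plant import manip; print(manip.job_done())"
```

```text
the job is handed in; nothing more can be done
None
```

The orange band now sits about 3° from the very top of the wheel (8.6° allowed), with the wheel at rest and the gripper clear; nothing around it appeared moved, and the job is handed in, but no verdict came back.

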